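# Load the four-bay tape dispenser from the stock rack

## Task

Load the bench tape dispenser: lift the four rolls of tape off the stock rack and hang each one in the dispenser bay made for its width, with the axle resting on the bottom of the slots at both ends. Do not let a roll fall off the racks, and leave all four hanging still.

Things in the scene. Friction and masses are not known exactly. Their poses are not given: they have to be found in the camera images.
- roll20_mid (a point): narrowest brown tape roll, 20 mm wide, 100 mm diameter, about 120 g, on a bare 10 mm steel axle that sticks out 18 mm each side (56 mm overall). Point: roll centre, on the axle; y along the axle, z up at the start. Starts on the stock rack, centre 105 mm above the worktop. Grasp from above across the flat sides (20 mm), high on the rim, above the axle.
- roll34_mid (a point): second narrowest brown tape roll, 34 mm wide, 100 mm diameter, about 204 g, on a bare 10 mm steel axle that sticks out 18 mm each side (70 mm overall). Point: roll centre, on the axle; y along the axle, z up at the start. Starts on the stock rack, centre 105 mm above the worktop. Grasp from above across the flat sides (34 mm), high on the rim, above the axle.
- roll48_mid (a point): second widest brown tape roll, 48 mm wide, 100 mm diameter, about 288 g, on a bare 10 mm steel axle that sticks out 18 mm each side (84 mm overall). Point: roll centre, on the axle; y along the axle, z up at the start. Starts on the stock rack, centre 105 mm above the worktop. Grasp from above across the flat sides (48 mm), high on the rim, above the axle.
- roll62_mid (a point): widest brown tape roll, 62 mm wide, 100 mm diameter, about 372 g, on a bare 10 mm steel axle that sticks out 18 mm each side (98 mm overall). Point: roll centre, on the axle; y along the axle, z up at the start. Starts on the stock rack, centre 105 mm above the worktop. Grasp from above across the flat sides (62 mm), high on the rim, above the axle.
- bay20_seat (a point): fixed dispenser bay for 20 mm tape: two white cheeks, 3 mm thick, 34 mm apart inside, each with an axle slot open at the top, 30 mm wide there, 13 mm at the bottom. Point: middle of the axle when both ends lie on the slot bottoms, 105 mm above the worktop; y along the axle, x away from the toothed tear-off bar, z up. Cheeks end 14 mm above the point.
- bay34_seat (a point): fixed dispenser bay for 34 mm tape: two white cheeks, 3 mm thick, 48 mm apart inside, each with an axle slot open at the top, 30 mm wide there, 13 mm at the bottom. Point: middle of the axle when both ends lie on the slot bottoms, 105 mm above the worktop; y along the axle, x away from the toothed tear-off bar, z up. Cheeks end 14 mm above the point.
- bay48_seat (a point): fixed dispenser bay for 48 mm tape: two white cheeks, 3 mm thick, 62 mm apart inside, each with an axle slot open at the top, 30 mm wide there, 13 mm at the bottom. Point: middle of the axle when both ends lie on the slot bottoms, 105 mm above the worktop; y along the axle, x away from the toothed tear-off bar, z up. Cheeks end 14 mm above the point.
- bay62_seat (a point): fixed dispenser bay for 62 mm tape: two white cheeks, 3 mm thick, 76 mm apart inside, each with an axle slot open at the top, 30 mm wide there, 13 mm at the bottom. Point: middle of the axle when both ends lie on the slot bottoms, 105 mm above the worktop; y along the axle, x away from the toothed tear-off bar, z up. Cheeks end 14 mm above the point.
- stock_rack: fixed cradle, two steel bars 80 mm apart, 430 mm long, end hoops 113 mm high; origin on the worktop under its middle, y along it. Rolls stand on it in a row, rims on the bars, 100 mm apart, in any order. It is before or behind the dispenser, whose bays stand in a row on a dark base plate, 100 mm apart, in any order. Carton (right) and crate (left) are 170 mm high.

How it is judged (in metres and radians):
At the end, for the whole second after the job is handed in: Each roll hangs in the bay of its own width: the middle of its axle within 4 mm in height, 6 mm across and 11 mm along the axle of the bay's seat point, the axle in line with the slots within 0.06 rad, the roll at rest (x of roll20_mid in the frame of bay20_seat between -0.006 and 0.006 m and y of roll20_mid in the frame of bay20_seat between -0.011 and 0.011 m and z of roll20_mid in the frame of bay20_seat between -0.004 and 0.004 m and angle between the y axis of roll20_mid and the y axis of bay20_seat, either way round below 0.06 rad and linear speed of each of roll20, roll34, roll48, roll62 below 0.02 m/s and x of roll34_mid in the frame of bay34_seat between -0.006 and 0.006 m and y of roll34_mid in the frame of bay34_seat between -0.011 and 0.011 m and z of roll34_mid in the frame of bay34_seat between -0.004 and 0.004 m and angle between the y axis of roll34_mid and the y axis of bay34_seat, either way round below 0.06 rad and x of roll48_mid in the frame of bay48_seat between -0.006 and 0.006 m and y of roll48_mid in the frame of bay48_seat between -0.011 and 0.011 m and z of roll48_mid in the frame of bay48_seat between -0.004 and 0.004 m and angle between the y axis of roll48_mid and the y axis of bay48_seat, either way round below 0.06 rad and x of roll62_mid in the frame of bay62_seat between -0.006 and 0.006 m and y of roll62_mid in the frame of bay62_seat between -0.011 and 0.011 m and z of roll62_mid in the frame of bay62_seat between -0.004 and 0.004 m and angle between the y axis of roll62_mid and the y axis of bay62_seat, either way round below 0.06 rad); the robot touches nothing.
It fails at once if a roll has fallen off the racks (height (world z) of any of roll20_mid, roll34_mid, roll48_mid, roll62_mid below 0.085 m).
It also fails if it takes over 106 s, if anything falls off the work surface, if the arm or the gripper's body presses on something with over 40 N, if the wrist force passes 120 N, or if a joint passes its speed limit or range.

## Robot

A 6-joint arm with a two-finger parallel gripper is mounted at the origin on a cart in front of the work surface, level with it; the furniture and walls round the work are solid. World frame = base frame: x ahead of the robot, y to its left, z up, the work surface at z = 0. Lengths are in m, angles in degrees, forces in N, time in s.
With the tool pointing down it reaches from about 0.25 to 0.725 m from the base axis. Payload 9.7 kg.
Tool frame: the origin (TCP) lies midway between the tips of the shut fingers; the grasp point (between the pads) lies bot.grasp_offset behind it (bot.grasp_offset is the distance from the TCP to the grasp point, in m); x points along the fingers, y is the direction in which the jaws open and shut, and the axes are right-handed (so a half turn about x gives the same grasp; the last joint's range is limited). The gripper opens to 85 mm and grips with 20 to 120 N. Pads are 22 mm wide; open, the fingers measure 114 mm over their backs; the gripper's body (76 mm by 85 mm) begins 54 mm behind the grasp point. The pads swing forward as they close: fully open they stand 13 mm farther back than shut.
Start: joints at [-66.578, 4.979, 10.078, 95.1, 0, 90], TCP at [0.219, -0.505, 0.231] pointing down, gripper open.
Joint ranges: [-179.16, 179.16], [-48.56, 103.87], [-65.8, 70.77], [-126.05, 130.52], [-82.76, 87.17], [-180, 180]. Speed limits (degrees/s): [127.2, 127.2, 147.25, 180, 180, 180].

## Interface

Orientations are given as [roll, pitch, yaw] about the fixed x, y, z axes, in that order (R = Rz(yaw) Ry(pitch) Rx(roll)).
In Python, from workcell import status, camera, bot gives the robot as it stands.
- The arm moves only by the shell command python3 -m jog 'ROWS' [OPENING] [FORCE]. ROWS is text: rows parted by semicolons, each of 4 numbers parted by spaces: the shift along the tool's x, y, z in mm, then the turn about the tool's x in degrees. A call has exactly 8 rows; each row is the pose to reach, as a shift and turn from the pose commanded when the call began, along the tool's axes at that moment; what a row does not reach only later rows make up. A row lasts 1/8 s, in which the tool goes at most 62.5 mm and 10.7 degrees, less where a joint would pass 70% of its speed; a pose out of reach is approached as far as the arm can. A call with a gripper value outside its range is refused whole. OPENING is the opening, from 0 (shut) to 1 (fully open), set as the call begins (- or left out, the last holds). The fingers move at their own pace and stop on an object; FORCE is the grip in N (left out, the last holds). Time passes only in rows, so rows that repeat a pose let the fingers close, or fill a call up. It gives the time, the measured TCP pose, the force and the opening at its end, in the units of the state.
- status.get_obs(): the state, without advancing time (a new reading comes with each control period).
- camera(name): name is "side" or "top"; returns a dict with "color" (480x640x3 uint8, red, green, blue), "vfov" (degrees; the focal length in pixels is half the picture's height over the tangent of half this angle, whatever the lens; pixels are square), "cx", "cy" (the principal point, pixels), "D" ([k1, k2, p1, p2, k3] as OpenCV has them; the pictures are not rectified), "rvec" (rotation vector, rad) and "tvec" (3), from world to camera coordinates, as OpenCV has them. Camera axes: x right, y down, z forward; pixel columns grow to the right and rows downward; lengths in m; the calibration is good to about 2 mm. A picture is of the moment at which its call begins. There is no depth.
- bot.job_done(): hands the job in, once; it reports no verdict.
The state is a dict: "time": time; "q": joint angles; "qd": joint speeds; "joint_efforts": joint torques, N m; "ee_pos": TCP position; "tcp_rot": TCP orientation; "wrist_force": force on the tool from outside, world axes, zero at the start; "torque": the same for the moment, N m; "opening": finger opening in m.
Only numpy, scipy, OpenCV 4.12 (cv2) and the standard library are available. Lean on these libraries where they do the work, as an engineer would, in place of code of your own. Each camera call takes 0.05 s, during which the arm holds its last target. There are 200 camera calls.

## Working session

There is one attempt and no reset: what is moved stays moved. The work goes in short steps, Python scripts to look and compute and a shell command to move; the robot and the scene stay as the last step left them, time stands still between calls to the robot, and variables do not carry over. Pictures are saved under pics/ and viewed, about 12 in all and at most 16, crops included, and the job is handed in when it is done.

```bash
ls; mkdir -p pics
python3 - <<'E'
from workcell import status,camera,bot
import cv2
print(status.get_obs(),bot.grasp_offset)
for n in("top","side"):
    c=camera(n);cv2.imwrite(f"pics/{n}0.png",c["color"][...,::-1]);print({k:v for k,v in c.items() if k!="color"})
E
```

```text
pics
{'time': 0.0, 'q': array([-6.65772481e+01,  5.01265554e+00,  1.00366236e+01,  9.51014828e+01,
        8.07921427e-04,  9.00020569e+01]), 'qd': array([-0.01920393, -0.03221302,  0.05518999,  0.00892223,  0.08865455,
       -0.06319378]), 'joint_efforts': array([-5.24559189e-03, -5.20389318e+01,  4.64802647e+01,  1.64346228e-02,
       -1.80424149e-04, -6.05327244e-06]), 'ee_pos': array([ 0.21854452, -0.50446677,  0.23058759]), 'tcp_rot': array([-90.59510374,  89.922481  , 112.82559068]), 'wrist_force': array([ 0.05918546, -0.65888077, -0.15554897]), 'torque': array([-0.04425733,  0.02464562,  0.05081142]), 'opening': 0.08543255004518911} 0.0187
{'vfov': 52.49932127234404, 'cx': 327.1305857105367, 'cy': 240.23495779882072, 'D': array([-0.04915049,  0.        ,  0.        ,  0.        ,  0.        ]), 'rvec': array([ 2.18157842, -2.11802263,  0.20390967]), 'tvec': array([0.06767119, 0.54642897, 0.87848623])}
{'vfov': 47.189584162447574, 'cx': 328.40911112247113, 'cy': 237.163222564075, 'D': array([-0.16020949,  0.        ,  0.        ,  0.        ,  0.        ]), 'rvec': array([ 0.38636332, -2.75792646,  1.24388208]), 'tvec': array([0.5339017 , 0.12412007, 1.00682124])}
```

View pics/top0.png

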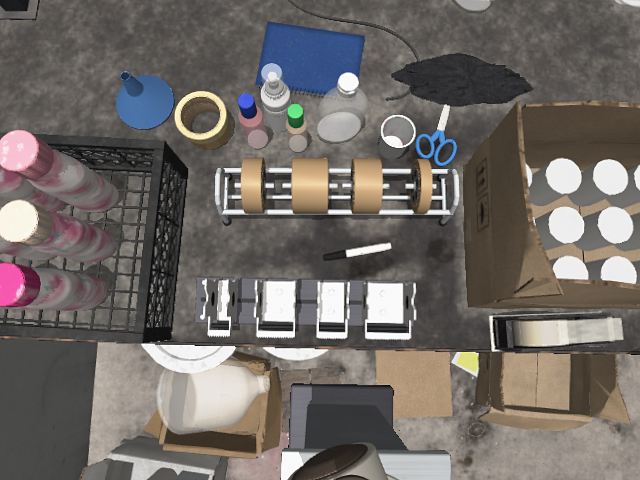

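View pics/side0.png

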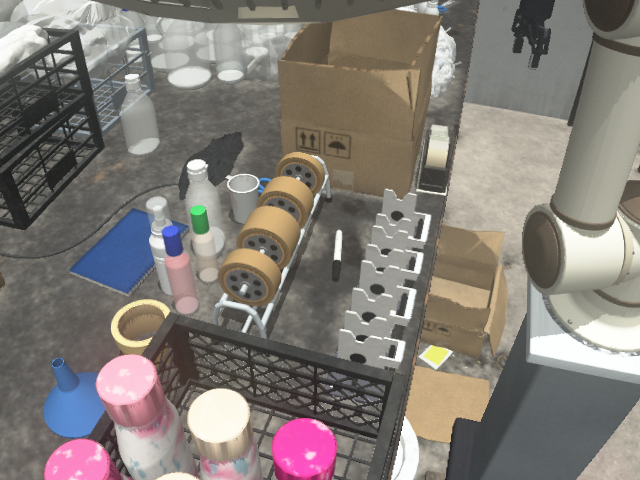

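The top view has the stock rack at rows 165–220 with rolls at columns 254, 310, 367 and 423. The bays are at row ~308, columns 220, 277, 331 and 388, with the tear-off bars on the robot's side. I'll zoom in for the measurements.

```bash
cat > h.py <<'E'
import numpy as np, cv2
from workcell import camera,status,bot
def cal(c):
    f=240/np.tan(np.radians(c["vfov"]/2)); K=np.array([[f,0,c["cx"]],[0,f,c["cy"]],[0,0,1]])
    R=cv2.Rodrigues(np.array(c["rvec"]))[0]; return K,np.array(c["D"]),R,np.array(c["tvec"])
def ray(c,uv):
    K,D,R,t=cal(c); n=cv2.undistortPoints(np.array(uv,float).reshape(-1,1,2),K,D).reshape(-1,2)
    return -R.T@t, np.c_[n,np.ones(len(n))]@R
def onz(c,uv,z):
    o,d=ray(c,uv); return o+d*((z-o[2])/d[:,2])[:,None]
def proj(c,X):
    K,D,R,t=cal(c); return cv2.projectPoints(np.array(X,float).reshape(-1,3),R,t,K,D)[0].reshape(-1,2)
E
python3 - <<'E'
from h import *
c=camera("top");im=c["color"]
print("cam",ray(c,[[0,0]])[0])
hsv=cv2.cvtColor(im,cv2.COLOR_RGB2HSV)
print(hsv[185,310],hsv[185,367],hsv[308,275],hsv[130,200])
m=cv2.inRange(hsv,(8,70,80),(22,190,255));m[:150]=0;m[225:]=0;m[:,:230]=0;m[:,445:]=0
n,l,s,ce=cv2.connectedComponentsWithStats(m)
for i in range(1,n):
    if s[i,4]>100:
        x,y,w,h=s[i,:4];print(s[i],ce[i])
        cnt=cv2.findContours((l==i).astype(np.uint8),0,1)[0][0]; print(cv2.minAreaRect(cnt))
cv2.imwrite("pics/t1.png",cv2.resize(im[265:345,190:430,::-1],None,fx=3.3,fy=3.3,interpolation=2))
cv2.imwrite("pics/t2.png",cv2.resize(im[150:230,205:465,::-1],None,fx=3,fy=3,interpolation=2))
c=camera("side");cv2.imwrite("pics/s1.png",cv2.resize(c["color"][145:375,210:440,::-1],None,fx=2.6,fy=2.6,interpolation=2))
print("cam",ray(c,[[0,0]])[0])
E
```

```text
cam [0.39589371 0.10729163 0.95218629]
[ 19  77 235] [ 19  81 233] [120   1 250] [12 15 83]
[ 240  158   24   55 1127] [251.472937   184.80390417]
((251.49996948242188, 184.99998474121094), (53.99999237060547, 22.999996185302734), 90.0)
[ 291  158   38   55 1993] [309.54992474 184.8569995 ]
((309.5, 185.0), (54.0, 37.0), 90.0)
[ 352  158   31   55 1574] [367.06797967 184.90152478]
((367.0, 185.0), (54.0, 30.0), 90.0)
[416 159  17  54 673] [424.65973254 185.22139673]
((424.354736328125, 185.44509887695312), (53.16324234008789, 15.727860450744629), 88.8982925415039)
cam [0.35126003 0.79237046 0.75027414]
```

View pics/t1.png

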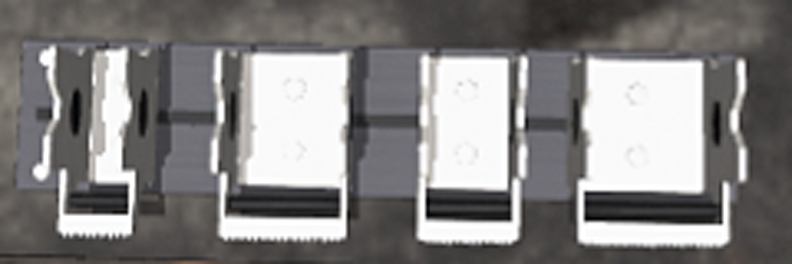

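View pics/t2.png

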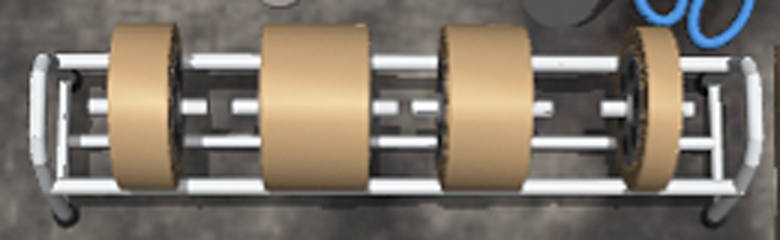

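View pics/s1.png

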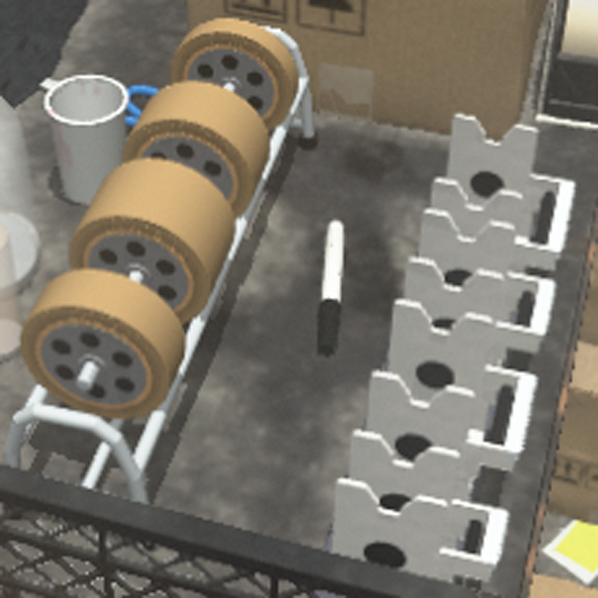

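The rolls stand, left to right, 34, 62, 48, 20. The bays run 20, 48, 34, 62, going by the tear-bar widths of about 75, 128, 100 and 150 crop pixels. Next I'll turn axle ends and cheek tops into positions.

Run:
```python
from h import *
np.set_printoptions(precision=4,suppress=True)
c=camera("top");s=camera("side")
for n,a,b in(("34",88,207),("62",232,397),("48",412,551),("20",601,693)):
    p=onz(c,[[205+a/3,150+107/3],[205+b/3,150+107/3]],.107);print("roll",n,p.mean(0),"len",np.linalg.norm(p[0]-p[1]), p[1,0]-p[0,0])
T=lambda x,y:[190+x/3.3,265+y/3.3]
for n,a,b in(("20",46,128),("48",216,350),("34",424,522),("62",580,742)):
    p=onz(c,[T(a,115),T(b,117)],.119);print("bay",n,p.mean(0),"w",p[0,1]-p[1,1])
# cheek tips
print("tips L",onz(c,[T(48,52),T(40,172)],.119));print("tips R",onz(c,[T(740,60),T(742,180)],.119))
S=lambda x,y:[210+x/2.6,145+y/2.6]
print("side tips",onz(s,[S(337,481),S(415,492),S(455,117),S(535,122)],.119))
print("side axles",onz(s,[S(85,380),S(130,280)],.105))
# base plate corners z~0.01, tear bars
g=cv2.cvtColor(c["color"],cv2.COLOR_RGB2HSV)
m=((g[...,2]>190)&(g[...,1]<30)).astype(np.uint8);m[:265]=0;m[345:]=0;m[:,:195]=0;m[:,425:]=0
n,l,st,ce=cv2.connectedComponentsWithStats(m)
for i in range(1,n):
    if st[i,4]>15: print(st[i])
```

```text
roll 34 [0.6284 0.2185 0.107 ] len 0.07077584125214036 0.0023959095792959184
roll 62 [0.6318 0.1191 0.107 ] len 0.09852941434253004 0.003464845913302317
roll 48 [0.6354 0.019  0.107 ] len 0.08365924590920996 0.003051022632998057
roll 20 [ 0.6391 -0.081   0.107 ] len 0.05602587586121395 0.002115910593705639
bay 20 [0.4229 0.2707 0.119 ] w 0.04210842659637337
bay 48 [0.426  0.1702 0.119 ] w 0.06885443893707693
bay 34 [0.4288 0.0724 0.119 ] w 0.050628375147456266
bay 62 [ 0.4315 -0.0252  0.119 ] w 0.08446518561723731
tips L [[0.4551 0.2928 0.119 ]
 [0.3937 0.293  0.119 ]]
tips R [[ 0.4617 -0.0664  0.119 ]
 [ 0.3997 -0.0675  0.119 ]]
side tips [[ 0.4579  0.2956  0.119 ]
 [ 0.414   0.2911  0.119 ]
 [ 0.4598 -0.06    0.119 ]
 [ 0.4014 -0.0717  0.119 ]]
side axles [[0.6283 0.2525 0.105 ]
 [0.6334 0.1606 0.105 ]]
[202 279   6  23  52]
[208 280  23  57 456]
[255 280   3  23  40]
[ 256  281   39   57 1447]
[317 282  27  41 941]
[347 282   3  22  42]
[ 365  283   46   57 1728]
[411 283   5  22  44]
[200 305   5  15  37]
[254 306   2  11  21]
[317 307  31  32 280]
[347 308   3  11  22]
[414 309   2  11  21]
```

```bash
cat >> h.py <<'E'
from scipy.spatial.transform import Rotation as Ro
def plan(x,y,z,yaw):
    o=status.get_obs(); R=Ro.from_euler("xyz",o["tcp_rot"],degrees=True).as_matrix()
    d=R.T@(np.array([x,y,z])-o["ee_pos"])*1000
    want=np.array([-np.sin(np.radians(yaw)),np.cos(np.radians(yaw)),0]); w=R.T@want
    a=np.degrees(np.arctan2(w[2],w[1])); a2=(a+180)%360-180; alt=a2-180 if a2>0 else a2+180
    print("t",round(o["time"],2),"pos",(o["ee_pos"]*1000).round(1),"F",o["wrist_force"].round(1),"open",round(o["opening"]*1000,1),"q",o["q"].round(0))
    print("tool x,y,z in world:",R.T.round(3).tolist()); print("shift",d.round(1),"turn",round(a2,2),"or",round(alt,2))
E
python3 - <<'E'
from h import *
plan(.639,-.081,.23,2)
E
```

```text
t 0.3 pos [ 218.6 -504.6  231.1] F [-0.5  0.1  1.1] open 85.5 q [-67.   5.  10.  95.   0.  90.]
tool x,y,z in world: [[-0.0, 0.0, -1.0], [0.398, -0.918, -0.0], [-0.918, -0.398, -0.0]]
shift [   1.2 -221.6 -554.2] turn -158.58 or 21.42
```

```bash
python3 -m jog '0 -14 -35 -10; 0 -28 -70 -20; 0 -42 -105 -30; 0 -56 -140 -40; 0 -70 -175 -50; 0 -84 -210 -60; 0 -97 -243 -70; 0 -110 -275 -80' 1 60
python3 - <<'E'
from h import *
plan(.639,-.081,.23,2)
E
```

```text
time: 1.3
ee_pos: [0.428, -0.2935, 0.2313]
tcp_rot: [39.9, 90.0, -36.3]
wrist_force: [0.1, -0.5, 0.1]
opening: 0.0851
t 1.3 pos [ 428.  -293.5  231.3] F [ 0.1 -0.5  0.1] open 85.1 q [-34.   1.   6.  95.  -0.  42.]
tool x,y,z in world: [[0.0, -0.0, -1.0], [0.971, 0.238, 0.0], [0.238, -0.971, 0.0]]
shift [   1.3  255.5 -156.2] turn -78.24 or 101.76
```

```bash
python3 -m jog '0 32 -20 -10; 0 64 -40 -20; 0 96 -60 -30; 0 128 -80 -40; 0 160 -100 -50; 0 192 -118 -60; 0 224 -137 -70; 0 255.5 -156 -78.2' 0.7 60
python3 - <<'E'
from h import *
plan(.639,-.081,.123,2)
E
```

```text
time: 2.3
ee_pos: [0.6403, -0.0824, 0.2311]
tcp_rot: [-176.3, 90.0, -174.3]
wrist_force: [0.2, -0.1, -0.9]
opening: 0.06
t 2.3 pos [640.3 -82.4 231.1] F [ 0.2 -0.1 -0.9] open 60.0 q [-7. 19. 26. 97. -0. -9.]
tool x,y,z in world: [[-0.0, -0.0, -1.0], [-0.034, 0.999, -0.0], [0.999, 0.034, -0.0]]
shift [108.1   1.5  -1.3] turn -0.08 or 179.92
```

```bash
python3 -m jog '15 1 -1 0; 35 1 -1 0; 55 1 -1 0; 75 1 -1 0; 90 1 -1 0; 100 1 -1 0; 107 1 -1 0; 108 1 -1 0' 0.7 60
python3 - <<'E'
from h import *
plan(.639,-.081,.123,2)
for n in("top","side"):
    c=camera(n); print(proj(c,[[.639,-.081,.123],[.4248,.272,.105]]))
    globals()[n]=c["color"]
a=cv2.resize(top[120:270,370:520],(400,400),interpolation=2);b=cv2.resize(side[110:260,230:380],(400,400),interpolation=2)
cv2.imwrite("pics/g1.png",np.hstack([a,b])[...,::-1])
E
```

```text
time: 3.3
ee_pos: [0.6385, -0.0824, 0.1232]
tcp_rot: [165.4, 90.0, 167.0]
wrist_force: [-0.4, 0.9, 1.1]
opening: 0.0593
t 3.3 pos [638.5 -82.4 123.2] F [-0.4  0.9  1.1] open 59.3 q [-7. 17. 12. 85.  0. -9.]
tool x,y,z in world: [[-0.0, 0.0, -1.0], [-0.028, 1.0, 0.0], [1.0, 0.028, -0.0]]
shift [0.2 1.4 0.5] turn -0.38 or 179.62
[[422.6610723  183.28319112]
 [217.26322689 299.34935665]]
[[299.63965797 166.81199397]
 [364.65425433 328.83411849]]
```

View pics/g1.png

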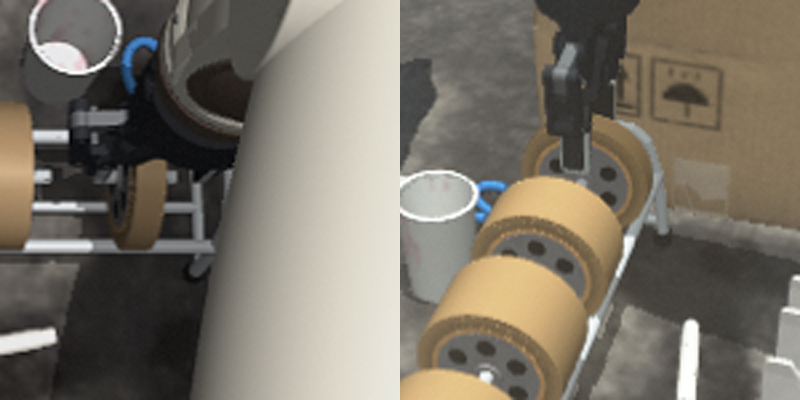

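The fingers straddle the 20 mm roll: the near finger is at crop (575,130) and the hub axle at ~(583,185). Closing now.

```bash
python3 -m jog '0 0 0 0; 0 0 0 0; 0 0 0 0; 0 0 0 0; 0 0 0 0; 0 0 0 0; 0 0 0 0; 0 0 0 0' 0 60; python3 -m jog '-5 0 0 0; -15 0 0 0; -30 0 0 0; -50 0 0 0; -70 0 0 0; -90 0 0 0; -105 0 0 0; -112 0 0 0'
python3 - <<'E'
from h import *
plan(.4248,.272,.235,1)
E
```

```text
time: 4.4
ee_pos: [0.6387, -0.0823, 0.1236]
tcp_rot: [10.9, 90.0, 12.5]
wrist_force: [0.4, 1.8, 5.2]
opening: 0.0193
time: 5.4
ee_pos: [0.6388, -0.0825, 0.2371]
tcp_rot: [-9.9, 89.9, -8.3]
wrist_force: [0.4, 0.1, -1.8]
opening: 0.0197
t 5.4 pos [638.8 -82.5 237.1] F [ 0.4  0.1 -1.8] open 19.7 q [-7. 19. 27. 98. -0. -9.]
tool x,y,z in world: [[0.002, -0.0, -1.0], [-0.028, 1.0, -0.0], [1.0, 0.028, 0.002]]
shift [   1.6  360.4 -203.9] turn 0.62 or -179.38
```

```bash
python3 -m jog '0 10 -6 0; 0 30 -17 0; 0 55 -31 0; 0 85 -48 0; 0 115 -65 0; 0 145 -82 0; 0 175 -99 0; 0 205 -116 0'; python3 -m jog '0 30 -17 -1; 0 60 -34 -1; 0 90 -51 -1; 0 115 -65 -1; 0 135 -76 -1; 0 147 -83 -1; 0 153 -87 -1; 0 155.5 -88 -1'
python3 - <<'E'
from h import *
plan(.4248,.272,.235,1)
for n in("top","side"):
    c=camera(n); globals()[n]=c["color"]
a=cv2.resize(top[200:350,150:300],(400,400),interpolation=2);b=cv2.resize(side[220:380,280:440],(400,400),interpolation=2)
cv2.imwrite("pics/g2.png",np.hstack([a,b])[...,::-1])
E
```

```text
time: 6.4
ee_pos: [0.5153, 0.1204, 0.2346]
tcp_rot: [-177.3, 89.9, -175.7]
wrist_force: [0.3, 0.2, -1.6]
opening: 0.0189
time: 7.4
ee_pos: [0.4243, 0.2721, 0.2352]
tcp_rot: [-103.2, 90.0, -100.6]
wrist_force: [0.9, -0.0, -2.0]
opening: 0.0191
t 7.4 pos [424.3 272.1 235.2] F [ 0.9 -0.  -2. ] open 19.1 q [33. -1.  4. 95. -0. 30.]
tool x,y,z in world: [[-0.0, -0.0, -1.0], [-0.046, 0.999, -0.0], [0.999, 0.046, -0.0]]
shift [ 0.2 -0.2  0.5] turn 1.62 or -178.38
```

View pics/g2.png

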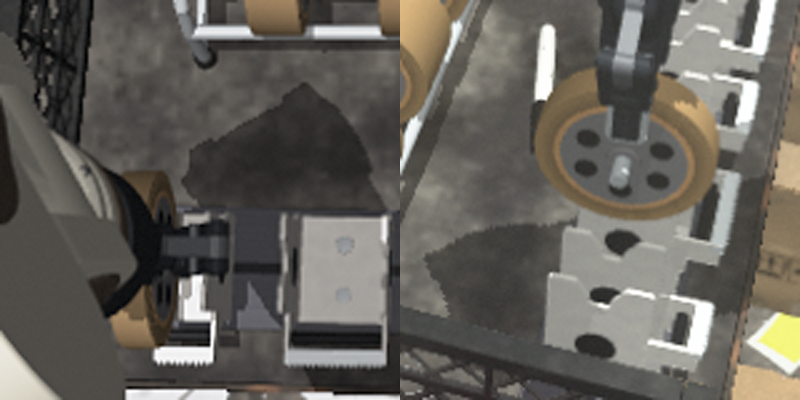

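Run:
```python
from h import *
s=camera("side")
o,d=ray(s,[[280+222*.4,220+172*.4]]);k=(.300-o[1])/d[0,1];print("axle end",o+d[0]*k)
P=[[.4248+dx,.272+dy,z] for dy in(.0205,-.0205) for dx,z in((-.03,.119),(-.015,.119),(-.0065,.1),(.0065,.1),(.015,.119),(.03,.119))]
p=proj(s,P);im=cv2.resize(s["color"][270:350,320:430],None,fx=7,fy=7,interpolation=2)[...,::-1].copy()
for q in p: cv2.circle(im,tuple(int(v) for v in (q-[320,270])*7+3),3,(0,0,255),1)
cv2.imwrite("pics/g3.png",im)
```

```text
axle end [0.42089966 0.3        0.22286656]
```

View pics/g3.png

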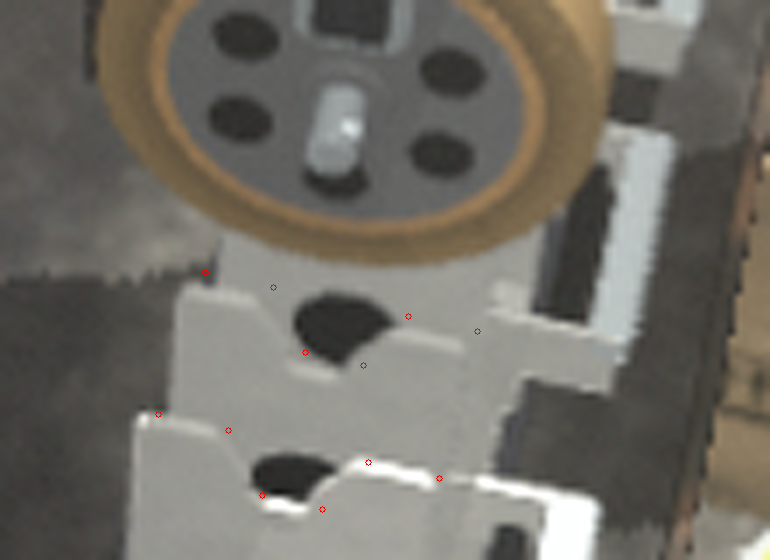

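The side view agrees with the computed bay pose to within about 2–4 mm: the near notch bottom is at crop (285,505) and the axle tip at (332,158). I'll correct x by +3 mm, y by +1.5 mm and the turn by +1.6°, then lower.

```bash
python3 -m jog '10 1.5 3 1.6; 30 1.5 3 1.6; 55 1.5 3 1.6; 75 1.5 3 1.6; 90 1.5 3 1.6; 100 1.5 3 1.6; 107 1.5 3 1.6; 110.5 1.5 3 1.6'
python3 - <<'E'
from h import *
plan(.4268,.2735,.1236,1)
s=camera("side")["color"];cv2.imwrite("pics/g4.png",cv2.resize(s[250:370,310:440],None,fx=5,fy=5,interpolation=2)[...,::-1])
E
```

```text
time: 8.55
ee_pos: [0.4274, 0.2739, 0.1247]
tcp_rot: [31.8, 90.0, 32.8]
wrist_force: [-0.1, -0.1, -0.8]
opening: 0.0189
t 8.55 pos [427.4 273.9 124.7] F [-0.1 -0.1 -0.8] open 18.9 q [33. -2. -8. 83.  0. 32.]
tool x,y,z in world: [[0.0, 0.0, -1.0], [-0.018, 1.0, 0.0], [1.0, 0.018, 0.0]]
shift [ 1.1 -0.3 -0.6] turn 0.02 or -179.98
```

View pics/g4.png

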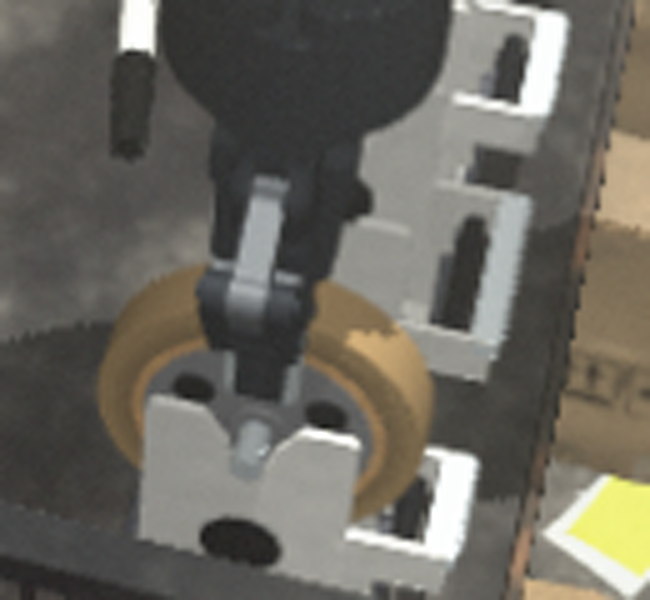

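The axle end sits in the slot (crop (250,450)), so I'll lower the last millimetre, release and go back up.

```bash
python3 -m jog '0.5 0 0 0; 1 0 0 0; 1 0 0 0; 1 0 0 0; 1 0 0 0; 1 0 0 0; 1 0 0 0; 1 0 0 0' 0.45; python3 -m jog '-5 0 0 0; -15 0 0 0; -30 0 0 0; -50 0 0 0; -70 0 0 0; -90 0 0 0; -105 0 0 0; -112 0 0 0'
python3 - <<'E'
from h import *
plan(.6284,.2185,.235,2)
s=camera("side")["color"];t=camera("top")["color"]
b=cv2.resize(s[250:370,310:440],(433,400),interpolation=2);a=cv2.resize(t[265:345,190:270],(360,400),interpolation=2)
cv2.imwrite("pics/g5.png",np.hstack([a,b])[...,::-1])
E
```

```text
time: 9.6
ee_pos: [0.4273, 0.2738, 0.1238]
tcp_rot: [166.5, 90.0, 167.5]
wrist_force: [0.4, -0.1, -0.7]
opening: 0.0386
time: 10.6
ee_pos: [0.4276, 0.274, 0.2371]
tcp_rot: [32.5, 89.9, 33.5]
wrist_force: [-0.8, -0.9, 0.2]
opening: 0.0386
t 10.6 pos [427.6 274.  237.1] F [-0.8 -0.9  0.2] open 38.6 q [33. -1.  5. 95.  0. 32.]
tool x,y,z in world: [[0.001, 0.001, -1.0], [-0.018, 1.0, 0.001], [1.0, 0.018, 0.001]]
shift [  2.3 -59.  199.8] turn -0.98 or 179.02
```

View pics/g5.png

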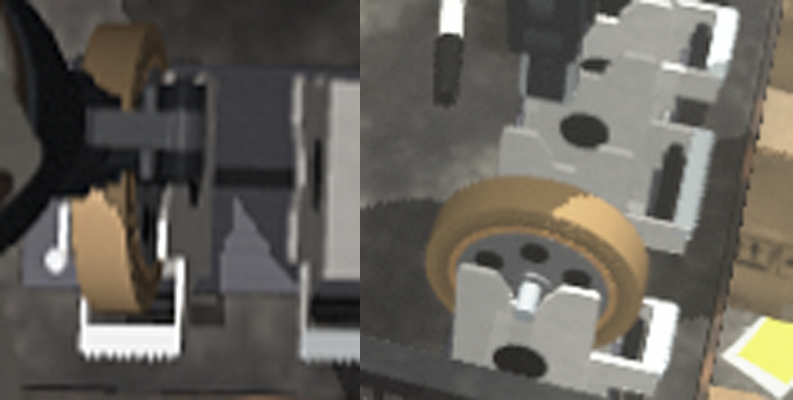

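The 20 mm roll is seated, with its axle in the notch at crop (530,298). On to the 34 mm roll.

```bash
python3 -m jog '0 -10 20 -1; 0 -20 50 -1; 0 -30 85 -1; 0 -38 120 -1; 0 -45 155 -1; 0 -52 180 -1; 0 -57 194 -1; 0 -59 200 -1' 0.75
python3 - <<'E'
from h import *
plan(.6284,.2185,.122,2)
E
```

```text
time: 11.7
ee_pos: [0.6288, 0.2179, 0.2344]
tcp_rot: [-161.9, 89.9, -160.0]
wrist_force: [0.1, 0.7, 0.2]
opening: 0.0641
t 11.7 pos [628.8 217.9 234.4] F [0.1 0.7 0.2] open 64.1 q [19. 22. 31. 99. -0. 17.]
tool x,y,z in world: [[-0.002, -0.001, -1.0], [-0.035, 0.999, -0.001], [0.999, 0.035, -0.002]]
shift [ 1.124e+02  7.000e-01 -1.000e-01] turn -0.02 or 179.98
```

```bash
python3 -m jog '15 1 0 0; 35 1 0 0; 57 1 0 0; 77 1 0 0; 93 1 0 0; 104 1 0 0; 111 1 0 0; 112.5 1 0 0' && python3 -m jog '0 0 0 0; 0 0 0 0; 0 0 0 0; 0 0 0 0; 0 0 0 0; 0 0 0 0; 0 0 0 0; 0 0 0 0' 0 70;  python3 -m jog '-5 0 0 0; -15 0 0 0; -30 0 0 0; -50 0 0 0; -70 0 0 0; -90 0 0 0; -105 0 0 0; -112 0 0 0'
python3 - <<'E'
from h import *
plan(.4309,.0735,.235,1)
E
```

```text
time: 12.7
ee_pos: [0.6283, 0.2194, 0.1232]
tcp_rot: [-153.6, 90.0, -151.6]
wrist_force: [-0.9, 0.7, 0.4]
opening: 0.0639
time: 13.7
ee_pos: [0.6286, 0.2195, 0.1239]
tcp_rot: [16.2, 89.9, 18.2]
wrist_force: [0.3, 0.7, 5.1]
opening: 0.0333
time: 14.7
ee_pos: [0.6286, 0.2195, 0.2371]
tcp_rot: [16.8, 89.9, 18.8]
wrist_force: [-0.2, -0.1, -2.5]
opening: 0.0331
t 14.7 pos [628.6 219.5 237.1] F [-0.2 -0.1 -2.5] open 33.1 q [19. 22. 31. 99. -0. 17.]
tool x,y,z in world: [[0.002, 0.001, -1.0], [-0.035, 0.999, 0.001], [0.999, 0.035, 0.002]]
shift [   1.6 -138.9 -202.7] turn 1.02 or -178.98
```

```bash
python3 -m jog '0 -8 -12 0; 0 -24 -35 0; 0 -46 -67 0; 0 -70 -102 0; 0 -94 -137 1; 0 -115 -168 1; 0 -131 -191 1; 0 -139 -202.7 1'
python3 - <<'E'
from h import *
plan(.4309,.0735,.124,1)
s=camera("side")["color"];t=camera("top")["color"]
b=cv2.resize(s[150:300,310:440],(433,500),interpolation=2);a=cv2.resize(t[265:345,290:350],(360,480),interpolation=2);a=cv2.copyMakeBorder(a,0,20,0,0,0)
cv2.imwrite("pics/g6.png",np.hstack([a,b])[...,::-1])
E
```

```text
time: 15.7
ee_pos: [0.4298, 0.0727, 0.2358]
tcp_rot: [8.1, 89.9, 9.1]
wrist_force: [0.4, 0.6, -2.4]
opening: 0.0331
t 15.7 pos [429.8  72.7 235.8] F [ 0.4  0.6 -2.4] open 33.1 q [ 10. -10.  -4.  96.  -0.   9.]
tool x,y,z in world: [[0.001, 0.0, -1.0], [-0.017, 1.0, 0.0], [1.0, 0.017, 0.001]]
shift [111.8   0.8   1. ] turn -0.01 or 179.99
```

View pics/g6.png

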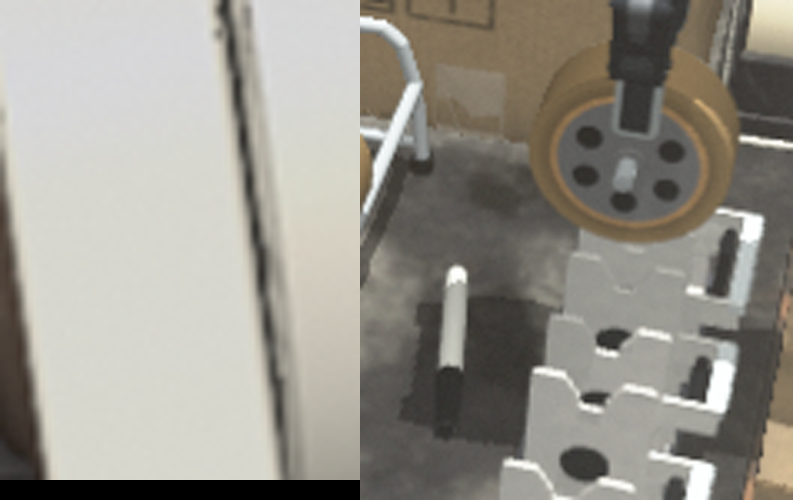

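Run:
```python
from h import *
s=camera("side")
P=lambda x,y:[310+(x-360)/3.333,150+y/3.333]
print(onz(s,[[310+150/5,250+397/5],P(505,461),P(535,371),P(550,319),P(571,256)],.119).round(4))
```

```text
[[0.4577 0.2944 0.119 ]
 [0.458  0.2088 0.119 ]
 [0.4579 0.1452 0.119 ]
 [0.459  0.1057 0.119 ]
 [0.4589 0.0539 0.119 ]]
```

Run:
```python
from h import *
s=camera("side")
ob=status.get_obs();x,y,z=ob["ee_pos"]
zc=z-.124+.105
q=proj(s,[[x,y+.035,zc],[x,y+.045,zc],[x,y+.017,zc],[x,y+.035,zc+.01],[x,y+.017,zc-.05],[x,y-.017,zc-.05]])
print(((q-[310,150])*3.333+[360,0]).round(0))
# roll silhouette
h=cv2.cvtColor(s["color"],cv2.COLOR_RGB2HSV)
# bay20 seated: axle end
q=proj(s,[[.4274,.274+.028,.105],[.4274,.274+.010,.155],[.4274,.274-.010,.155]]);print("bay20 in g5",((q-[310,250])*3.333+[360,0]).round(0))
# top image tip check: bay 62/20 outer cheeks after side correction
t=camera("top")
im=s["color"]; cv2.imwrite("pics/g7.png",np.hstack([cv2.resize(im[170:240,370:440],(400,400),interpolation=2),cv2.resize(t["color"][265:345,190:270],(400,400),interpolation=2)])[...,::-1])
print("g7 side",((proj(s,[[x,y+.035,zc],[x,y+.017,zc],[x,y+.017,zc-.05]])-[370,170])*400/70).round(0))
```

```text
[[620. 183.]
 [616. 195.]
 [627. 160.]
 [622. 166.]
 [617. 240.]
 [630. 199.]]
bay20 in g5 [[521. 313.]
 [538. 209.]
 [548. 175.]]
g7 side [[103. 199.]
 [114. 161.]
 [ 98. 297.]]
```

View pics/g7.png

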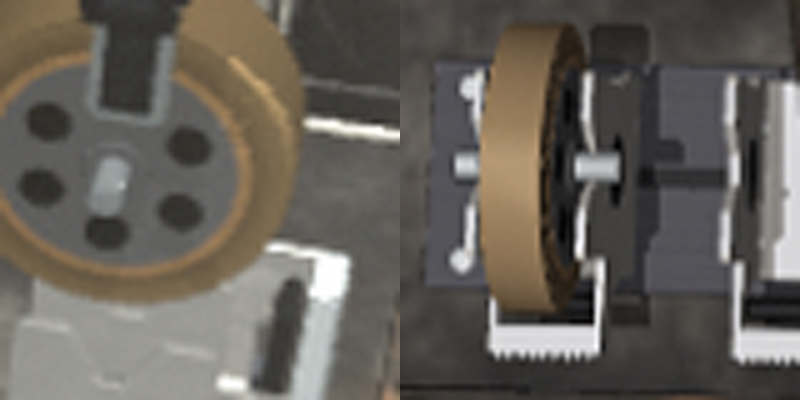

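In the top view the seated roll20 axle spans crop 455–620 and the cheeks sit at ~473 and 585. The roll is therefore about 3 mm to −y of centre, inside tolerance. That puts the bay centres about 4 mm further to +y, so I'll shift by 5 mm and lower.

```bash
python3 -m jog '2 5 0 0; 20 5 0 0; 45 5 0 0; 68 5 0 0; 87 5 0 0; 100 5 0 0; 108 5 0 0; 110.5 5 0 0'; python3 -m jog '0.5 0 0 0; 1 0 0 0; 1 0 0 0; 1 0 0 0; 1 0 0 0; 1 0 0 0; 1 0 0 0; 1 0 0 0' 0.6; python3 -m jog '-5 0 0 0; -15 0 0 0; -30 0 0 0; -50 0 0 0; -70 0 0 0; -90 0 0 0; -105 0 0 0; -112 0 0 0'
python3 - <<'E'
from h import *
plan(.6354,.019,.235,2)
E
```

```text
time: 16.95
ee_pos: [0.4302, 0.0785, 0.1246]
tcp_rot: [176.5, 89.9, 177.6]
wrist_force: [-3.7, 0.1, 0.6]
opening: 0.0332
time: 17.95
ee_pos: [0.4306, 0.0783, 0.1238]
tcp_rot: [168.2, 90.0, 169.2]
wrist_force: [0.5, 0.5, -0.2]
opening: 0.0513
time: 18.95
ee_pos: [0.4308, 0.0784, 0.237]
tcp_rot: [7.8, 89.9, 8.9]
wrist_force: [0.2, 0.4, -0.3]
opening: 0.0513
t 18.95 pos [430.8  78.4 237. ] F [ 0.2  0.4 -0.3] open 51.3 q [ 10. -10.  -4.  96.  -0.   9.]
tool x,y,z in world: [[0.001, 0.0, -1.0], [-0.018, 1.0, 0.0], [1.0, 0.018, 0.001]]
shift [  2.2 -63.  203.5] turn -0.98 or 179.02
```

```bash
python3 -m jog '0 -5 15 -1; 0 -15 45 -1; 0 -27 83 -1; 0 -38 122 -1; 0 -49 160 -1; 0 -57 185 -1; 0 -61 198 -1; 0 -63 203.5 -1' 0.95; python3 -m jog '15 0 0 0; 35 0 0 0; 57 0 0 0; 77 0 0 0; 93 0 0 0; 105 0 0 0; 114 0 0 0; 115.5 0 0 0'
python3 - <<'E'
from h import *
plan(.6354,.019,.120,2)
E
python3 - <<'E'
from h import *
t=camera("top")["color"];s=camera("side")["color"]
cv2.imwrite("pics/g8.png",np.hstack([cv2.resize(s[130:350,230:430],(400,440),interpolation=2),cv2.resize(t[255:345,300:400],(400,440),interpolation=2)])[...,::-1])
E
```

```text
time: 19.95
ee_pos: [0.6361, 0.0183, 0.2338]
tcp_rot: [-178.8, 89.9, -176.8]
wrist_force: [-0.7, -0.2, 0.2]
opening: 0.0807
time: 20.95
ee_pos: [0.635, 0.019, 0.1199]
tcp_rot: [176.1, 90.0, 178.2]
wrist_force: [-0.1, -0.9, 0.4]
opening: 0.0812
t 20.95 pos [635.   19.  119.9] F [-0.1 -0.9  0.4] open 81.2 q [ 2. 16. 10. 84.  0. -0.]
tool x,y,z in world: [[-0.0, 0.0, -1.0], [-0.035, 0.999, 0.0], [0.999, 0.035, -0.0]]
shift [-0.1  0.   0.4] turn 0.03 or -179.97
```

View pics/g8.png

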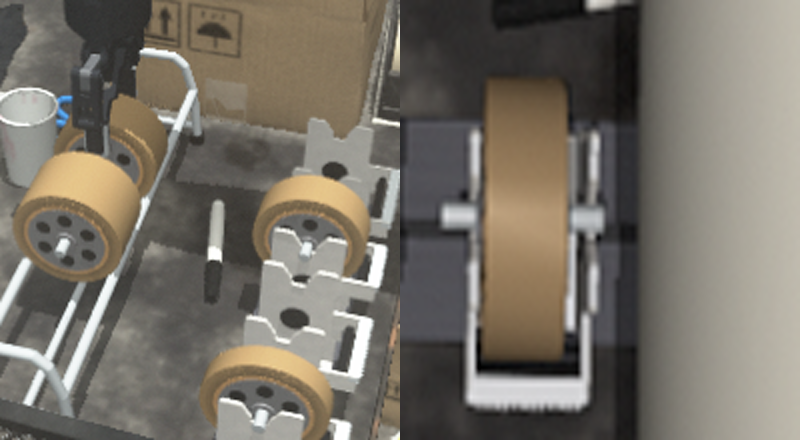

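roll34 hangs in its bay about 5 mm to +y of centre (axle 440–605, cheeks 475 and 593), within the 11 mm limit. Averaging both bays gives bay48 y ≈ 0.175 and bay62 y ≈ −0.025.

```bash
python3 -m jog '0 0 0 0; 0 0 0 0; 0 0 0 0; 0 0 0 0; 0 0 0 0; 0 0 0 0; 0 0 0 0; 0 0 0 0' 0 80;  python3 -m jog '-5 0 0 0; -15 0 0 0; -30 0 0 0; -50 0 0 0; -70 0 0 0; -90 0 0 0; -107 0 0 0; -116 0 0 0'
python3 - <<'E'
from h import *
plan(.4285,.175,.236,1)
E
```

```text
time: 22.05
ee_pos: [0.6354, 0.0191, 0.121]
tcp_rot: [12.0, 89.9, 14.1]
wrist_force: [-0.4, 2.1, 6.1]
opening: 0.0471
time: 23.05
ee_pos: [0.6354, 0.0189, 0.2381]
tcp_rot: [-2.8, 89.9, -0.7]
wrist_force: [-0.4, 0.4, -3.4]
opening: 0.0469
t 23.05 pos [635.4  18.9 238.1] F [-0.4  0.4 -3.4] open 46.9 q [ 2. 17. 25. 98. -0. -0.]
tool x,y,z in world: [[0.002, -0.0, -1.0], [-0.035, 0.999, -0.0], [0.999, 0.035, 0.002]]
shift [   1.7  163.3 -201.3] turn 1.02 or -178.98
```

```bash
python3 -m jog '0 8 -10 0; 0 25 -31 0; 0 50 -62 0; 0 80 -99 0; 0 110 -136 1; 0 137 -169 1; 0 155 -191 1; 0 163.3 -201.3 1'; python3 -m jog '0 0 0 0; 20 0 0 0; 45 0 0 0; 70 0 0 0; 90 0 0 0; 104 0 0 0; 112 0 0 0; 114.5 0 0 0'
python3 - <<'E'
from h import *
plan(.4285,.175,.121,1)
E
```

```text
time: 24.05
ee_pos: [0.4265, 0.1758, 0.236]
tcp_rot: [176.2, 90.0, 177.3]
wrist_force: [0.3, 0.9, -3.2]
opening: 0.0467
time: 25.05
ee_pos: [0.4283, 0.1749, 0.1216]
tcp_rot: [-142.9, 90.0, -141.9]
wrist_force: [0.1, -0.5, -3.4]
opening: 0.0472
t 25.05 pos [428.3 174.9 121.6] F [ 0.1 -0.5 -3.4] open 47.2 q [ 22.  -8. -15.  83.  -0.  21.]
tool x,y,z in world: [[-0.0, -0.0, -1.0], [-0.018, 1.0, -0.0], [1.0, 0.018, -0.0]]
shift [0.6 0.1 0.2] turn 0.01 or -179.99
```

Not touching yet and no side load, so I'll lower 1 mm more and release.

```bash
python3 -m jog '0.5 0 0 0; 1 0 0 0; 1 0 0 0; 1 0 0 0; 1 0 0 0; 1 0 0 0; 1 0 0 0; 1 0 0 0' 0.75; python3 -m jog '-5 0 0 0; -15 0 0 0; -30 0 0 0; -50 0 0 0; -70 0 0 0; -90 0 0 0; -107 0 0 0; -116 0 0 0'
python3 - <<'E'
from h import *
plan(.6318,.1191,.237,2)
E
```

```text
time: 26.05
ee_pos: [0.4282, 0.1751, 0.1208]
tcp_rot: [28.3, 90.0, 29.3]
wrist_force: [-0.6, 0.6, 0.1]
opening: 0.0639
time: 27.05
ee_pos: [0.4285, 0.1751, 0.2386]
tcp_rot: [21.1, 89.9, 22.1]
wrist_force: [0.3, -0.1, 0.3]
opening: 0.0641
t 27.05 pos [428.5 175.1 238.6] F [ 0.3 -0.1  0.3] open 64.1 q [22. -7. -1. 96. -0. 21.]
tool x,y,z in world: [[0.002, 0.001, -1.0], [-0.018, 1.0, 0.001], [1.0, 0.018, 0.002]]
shift [  1.9 -59.7 202.2] turn -0.98 or 179.02
```

```bash
python3 -m jog '0 -5 15 -1; 0 -14 45 -1; 0 -26 83 -1; 0 -37 122 -1; 0 -47 160 -1; 0 -54 185 -1; 0 -58 197 -1; 0 -59.7 202.2 -1' 1
python3 - <<'E'
from h import *
plan(.6318,.1191,.117,2)
t=camera("top")["color"];s=camera("side")["color"]
cv2.imwrite("pics/g9.png",np.hstack([cv2.resize(s[130:350,230:430],(400,440),interpolation=2),cv2.resize(t[255:345,190:290],(400,440),interpolation=2)])[...,::-1])
E
```

```text
time: 28.05
ee_pos: [0.6316, 0.1188, 0.2366]
tcp_rot: [-177.1, 90.0, -175.1]
wrist_force: [0.3, 0.8, -0.4]
opening: 0.0854
t 28.05 pos [631.6 118.8 236.6] F [ 0.3  0.8 -0.4] open 85.4 q [11. 19. 27. 98.  0.  9.]
tool x,y,z in world: [[-0.001, -0.0, -1.0], [-0.035, 0.999, -0.0], [0.999, 0.035, -0.001]]
shift [119.6   0.3   0.3] turn 0.01 or -179.99
```

View pics/g9.png

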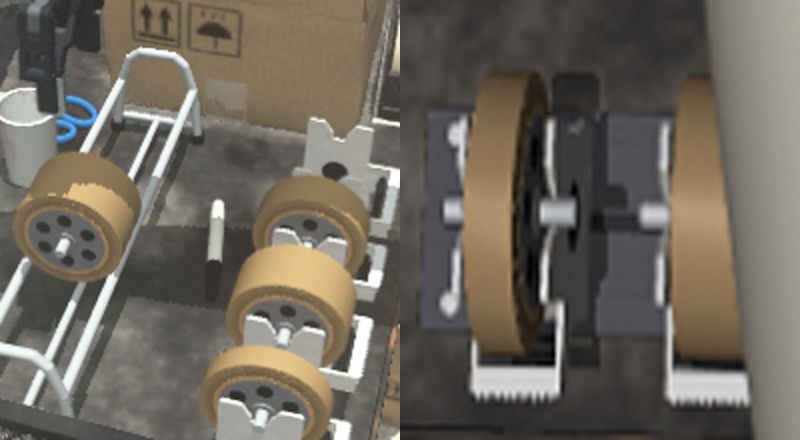

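Three rolls are hanging; roll48's axle protrudes ~9.5 mm past the left cheek against 8 mm nominal. Last is the 62 mm roll.

```bash
python3 -m jog '15 0 0 0; 35 0 0 0; 57 0 0 0; 77 0 0 0; 93 0 0 0; 107 0 0 0; 117 0 0 0; 119.5 0 0 0'; python3 -m jog '0 0 0 0; 0 0 0 0; 0 0 0 0; 0 0 0 0; 0 0 0 0; 0 0 0 0; 0 0 0 0; 0 0 0 0' 0 90;  python3 -m jog '-5 0 0 0; -15 0 0 0; -30 0 0 0; -50 0 0 0; -70 0 0 0; -90 0 0 0; -107 0 0 0; -119 0 0 0'
python3 - <<'E'
from h import *
plan(.430,-.0248,.236,1)
E
```

```text
time: 29.15
ee_pos: [0.6312, 0.119, 0.1167]
tcp_rot: [-174.7, 90.0, -172.7]
wrist_force: [-0.1, -0.6, 0.5]
opening: 0.0853
time: 30.15
ee_pos: [0.6317, 0.1195, 0.1183]
tcp_rot: [31.5, 89.9, 33.5]
wrist_force: [-1.1, 3.4, 6.6]
opening: 0.0607
time: 31.15
ee_pos: [0.6316, 0.1189, 0.238]
tcp_rot: [5.6, 89.9, 7.6]
wrist_force: [0.1, -0.4, -2.8]
opening: 0.0605
t 31.15 pos [631.6 118.9 238. ] F [ 0.1 -0.4 -2.8] open 60.5 q [11. 19. 27. 98. -0.  9.]
tool x,y,z in world: [[0.001, 0.0, -1.0], [-0.035, 0.999, 0.0], [0.999, 0.035, 0.001]]
shift [   1.7 -136.5 -206.6] turn 1.02 or -178.98
```

```bash
python3 -m jog '0 -7 -10 0; 0 -21 -32 0; 0 -42 -64 0; 0 -67 -101 0; 0 -92 -139 1; 0 -115 -174 1; 0 -130 -197 1; 0 -136.5 -206.6 1'; python3 -m jog '0 0 0 0; 20 0 0 0; 45 0 0 0; 70 0 0 0; 90 0 0 0; 106 0 0 0; 115 0 0 0; 118 0 0 0'
python3 - <<'E'
from h import *
plan(.430,-.0248,.118,1)
E
```

```text
time: 32.15
ee_pos: [0.4282, -0.0255, 0.2361]
tcp_rot: [-22.2, 90.0, -21.2]
wrist_force: [0.3, 0.6, -3.6]
opening: 0.061
time: 33.15
ee_pos: [0.4299, -0.0246, 0.1183]
tcp_rot: [122.5, 90.0, 123.5]
wrist_force: [-4.1, 2.6, 6.6]
opening: 0.061
t 33.15 pos [429.9 -24.6 118.3] F [-4.1  2.6  6.6] open 61.0 q [ -3. -12. -19.  83.   0.  -4.]
tool x,y,z in world: [[-0.0, 0.0, -1.0], [-0.018, 1.0, 0.0], [1.0, 0.018, -0.0]]
shift [ 0.3 -0.2  0.1] turn 0.03 or -179.97
```

Seated contact at the expected height. Releasing.

```bash
python3 -m jog '0 0 0 0; 0 0 0 0; 0 0 0 0; 0 0 0 0; 0 0 0 0; 0 0 0 0; 0 0 0 0; 0 0 0 0' 0.95; python3 -m jog '-5 0 0 0; -15 0 0 0; -30 0 0 0; -50 0 0 0; -70 0 0 0; -90 0 0 0; -110 0 0 0; -125 0 0 0'; python3 -m jog '0 0 15 0; 0 0 40 0; 0 0 75 0; 0 0 110 0; 0 0 145 0; 0 0 175 0; 0 0 190 0; 0 0 200 0'
python3 - <<'E'
from h import *
t=camera("top");s=camera("side")
cv2.imwrite("pics/g10.png",np.hstack([cv2.resize(s["color"][130:350,310:440],(260,440),interpolation=2),cv2.resize(t["color"][255:345,190:430],(540,440),interpolation=2)])[...,::-1])
E
```

```text
time: 34.15
ee_pos: [0.4298, -0.0247, 0.1183]
tcp_rot: [160.9, 90.0, 161.9]
wrist_force: [0.4, -1.2, -0.2]
opening: 0.0812
time: 35.15
ee_pos: [0.43, -0.0247, 0.2451]
tcp_rot: [-3.7, 89.9, -2.7]
wrist_force: [0.3, 0.2, 0.1]
opening: 0.0809
time: 36.15
ee_pos: [0.6309, -0.0211, 0.2415]
tcp_rot: [178.2, 89.9, 179.3]
wrist_force: [-0.5, 0.2, 0.4]
opening: 0.0812
```

View pics/g10.png

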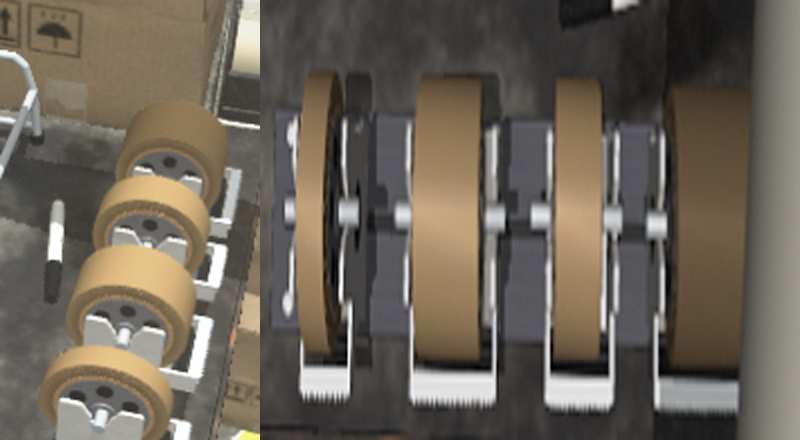

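All four hang in their bays; axle rows ≈ 212–222 in the crop. The arm hides roll62's right side, so I'll move it aside for a numeric check.

```bash
cat > chk.py <<'E'
from h import *
t=camera("top");h=cv2.cvtColor(t["color"],cv2.COLOR_RGB2HSV)
m=cv2.inRange(h,(8,70,60),(22,190,255));m[:262]=0;m[333:]=0;m[:,:195]=0;m[:,425:]=0
n,l,s,ce=cv2.connectedComponentsWithStats(m)
for i in range(1,n):
    if s[i,4]>300:
        x,y,w,hh=s[i,:4]; r=[(q:=np.where(l[:,k]==i)[0]).mean() for k in range(x+3,x+w-3)]
        p=onz(t,[[x+w/2-.5,y+hh/2-.5]],.125)[0]
        print(s[i],"x,y~",p[:2].round(4),"row slope",np.polyfit(range(len(r)),r,1)[0].round(3) if len(r)>3 else '')
E
python3 chk.py; python3 -m jog '0 20 0 0; 0 50 0 0; 0 85 0 0; 0 120 0 0; 0 150 0 0; 0 175 0 0; 0 190 0 0; 0 200 0 0'; python3 chk.py
python3 - <<'E'
from h import *
t=camera("top")["color"]
cv2.imwrite("pics/g11.png",cv2.resize(t[255:345,330:430],(600,540),interpolation=2)[...,::-1])
E
```

```text
[206 270  17  58 708] x,y~ [0.4254 0.2737] row slope -0.327
[ 257  270   32   59 1721] x,y~ [0.4275 0.1753] row slope 0.033
[ 320  271   22   58 1214] x,y~ [0.4295 0.0775] row slope 0.0
[ 373  273   35   57 1778] x,y~ [ 0.4298 -0.0237] row slope -0.014
time: 37.3
ee_pos: [0.6258, 0.1798, 0.2436]
tcp_rot: [18.6, 90.0, 19.6]
wrist_force: [-0.4, -0.0, -0.4]
opening: 0.0811
[ 384  273   29   57 1241] x,y~ [ 0.4301 -0.0373] row slope 0.833
```

View pics/g11.png

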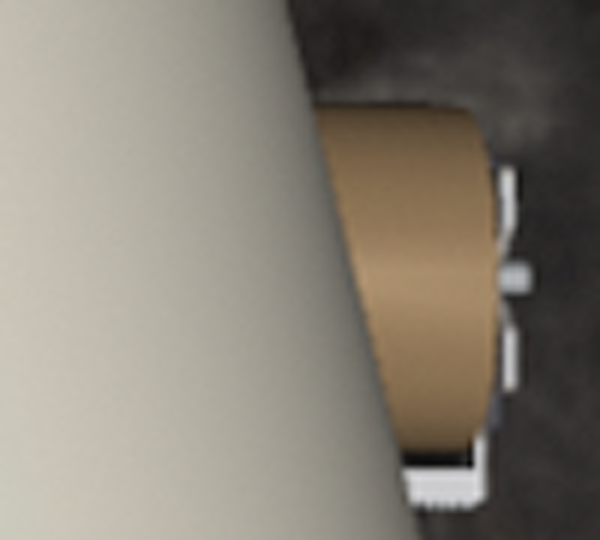

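Roll62's right axle end lies in its notch at crop (515,278) and protrudes past the cheek. Handing in.

```bash
python3 -c "
from workcell import bot,status
print(status.get_obs()['qd'].round(2));print(bot.job_done())"
```

```text
[-1.39 -0.27 -0.3  -0.   -0.27 -0.89]
the job is handed in; nothing more can be done
None
```

All four rolls (20, 34, 48 and 62 mm) were lifted off the stock rack and hung in the bays for their widths. I handed the job in at about 37.5 s with the gripper raised clear; no verdict was reported.

**Seating:** In the last pictures both axle ends of every roll lie in their slots. Roll62 took two views, because the arm hid one side each time. Each roll was let go with the tool back near the height at which it was picked up.

**Position:** Along the axle I estimate:

| Roll | Offset from bay middle | Limit |
|---|---|---|
| roll20 | about 3 mm | 11 mm |
| roll34 | about 5 mm | 11 mm |
| roll48 | about 2 mm | 11 mm |
| roll62 | about 2 mm | 11 mm |

- The rolls' x positions came out within about 2 mm of where I placed them. Height and axle angle were judged only by eye.
- I did not measure roll motion directly.
- The highest wrist force I read at the end of a move was about 8 N.

**Checks that disagreed:**
- The top and side cameras differed by 4–7 mm on where the bays lie along the axle, so I used a middle value for the last two.
- The row-slope check gave unusable values for roll20 (−0.33) and for the half-hidden roll62 (0.83). I ignored these because the slope picks up the visible rim edge or the arm's edge, not the axle.
- The arm was still settling slightly, at about 1.4 °/s in the first joint, when I handed in.

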